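# Pop open the wide sample hatch

### The job

Open the sample port of the wider of the two bench readers: with the fingertips, press its hatch down once at the round pad near the front edge, as far as it goes, so that the push-push latch lets go, then back off and let the hatch spring up by itself. Watch it for a good second or two without touching it to be sure that it stays open, and leave it open: do not push it back down or force it. Leave the narrow reader's hatch shut and press nothing on it, and do not move, knock over or lift the glassware and other things standing around.

Things in the scene. Friction and masses are not known exactly. Their poses are not given: they have to be found in the camera images.
- vial_reader: the wide reader, the one to open: white box fixed to the bench, 170 mm deep (x), 150 mm wide (y), 85 mm high (z), open well covered by a grey hatch flush with its top. Origin: centre of its underside, on the bench; its -x side is the front with a dark window, its z is up. Its yaw differs from start to start, up to 0.35 rad.
- vial_hatch (a joint): angle (rad) of the wide hatch, hinged along its rear (+x) edge, 45 mm behind the reader's origin and 81 mm up. 0: latched, flush; it springs up to its stop at 0.95; negative: pressed in. Pressing the pad takes 3 to 5 N; the latch frees at 5 mm of pad travel (-0.055), hard stop at 7.5 mm (-0.085). Freed, it rises with the finger, fully open in about 1 s. Pushed down again all the way, it latches shut.
- vial_hatch_pad (a point): the place to press on the wide hatch: centre of the top of a round black rubber pad, 22 mm across and 2 mm high, 90 mm in front of the hinge line, 25 mm behind the hatch's front edge and midway across; with the hatch shut it lies 45 mm in front of the reader's origin and 87 mm above the bench. It rises with the hatch.
- vial_hatch_edge (a point): middle of the front edge of the wide hatch (a grey plate 115 mm long, 124 mm wide, 8 mm thick), on its top face, 115 mm from the hinge; with the hatch fully open it stands about 175 mm above the bench.
- cuvette_reader: the narrow reader, to be left alone: the same white box and hatch but 96 mm wide; origin and axes as for the wide one. The two stand side by side, centres 0.3 to 0.55 m apart, and change places from start to start.
- cuvette_hatch (a joint): angle (rad) of the narrow reader's hatch (70 mm wide); latched shut at 0 and to stay so; same latch and spring as the wide one.
- vial: small amber bottle with black cap, 27 mm across, 55 mm high, loose, standing between the readers; origin at the centre of its underside, z up.
- jar: amber jar with white cap, 40 mm across, 60 mm high, loose, between the readers, further back; origin at the centre of its underside, z up.
- flask: conical glass flask, 66 mm across at the foot, 92 mm high, loose, on the left side; origin at the centre of its underside.
- dish: clear round dish, 90 mm across, 15 mm high, loose, on the right side; origin at the centre of its underside.
- slide_box: flat wooden slide box, 170 x 100 x 28 mm, loose, on the left side; origin at the centre of its underside.
- spatula: spatula with a dark wooden handle, 170 mm long, lying loose on the left in front; origin on the bench under it.
- weight_block: steel block 50 x 50 x 40 mm, loose, on the right side; origin at the centre of its underside.

How it is judged:
By the outcome, as a careful person would: the job done as asked, in the order asked, and still so for the second after the job is handed in, with the robot touching nothing.
It also fails if it takes over 35 s, if anything falls off the work surface, if the arm or the gripper's body presses on something with over 40 N, if the wrist force passes 120 N, or if a joint passes its speed limit or range.

### The arm

A 6-joint arm with a two-finger parallel gripper is mounted at the origin on the work surface. World frame = base frame: x ahead of the robot, y to its left, z up, the work surface at z = 0. Lengths are in m, angles in rad, forces in N, time in s.
With the tool pointing down it reaches from about 0.3 to 0.875 m from the base axis. Payload 6.4 kg.
Tool frame: the origin (TCP) lies on the centre line of the jaws, within the pads' length; the fingertips stand finger_overhang ahead of it and the grasp point (between the pads) is the TCP (finger_overhang is the distance from the TCP to the fingertips, in m); z points along the fingers, x is the direction in which the jaws open and shut, and the axes are right-handed (so a half turn about z gives the same grasp; the last joint's range is limited). The gripper opens to 88 mm and grips with 3 to 60 N. Pads are 18 mm wide; open, the fingers measure 123 mm over their backs; the gripper's body (75 mm by 187 mm) begins 45 mm behind the grasp point.
Start: joints at [-1.354, 0.181, 1.607, -0, 1.354, -0.206], TCP at [0.236, -0.524, 0.258] pointing down, gripper open.
Joint ranges: [-2.99, 2.99], [-0.89, 2.07], [0.3, 2.58], [-1.14, 4.28], [0, 2.63], [-3.12, 3.12]. Speed limits (rad/s): [2.57, 2.57, 3.01, 3.14, 3.14, 3.14].

### API

Orientations are given as a unit quaternion [x, y, z, w].
In Python, from cell import * gives the robot as it stands. The module is installed in compiled form; this text tells all that it offers.
- The arm moves only by the tool servo_tool, never from a script. Its argument "series" is a list of rows, each an object with "angular": the turn, a rotation vector about the tool's x, y, z in degrees, a list of three; "xyz": the shift along the tool's x, y, z in mm, a list of three; "grip": the gripper command: -1 is shut, 1 is fully open, values between are in proportion. In form: [{"angular": [wx, wy, wz], "xyz": [dx, dy, dz], "grip": grip}, ...]. A call has 1 to 8 rows; each row is the pose to reach, as a shift and turn from the pose commanded when the call began, along the tool's axes at that moment; what a row does not reach only later rows make up. A row lasts 1/8 s, in which the tool goes at most 62.5 mm and 10.7 degrees, less where a joint would pass 70% of its speed; a pose out of reach is approached as far as the arm can. A call with a gripper value outside its range is refused whole. The fingers move at their own pace and stop on an object; the grip force is fixed at half the most. Time passes only in rows, so rows that repeat a pose let the fingers close. It gives the time, the measured TCP pose, the force and the opening at its end, in the units of the state.
- get_obs(): the state, without advancing time (a new reading comes with each control period).
- get_image(name): name is "side" or "top" or "wrist"; returns (picture, depth): 400x640x3 uint8, blue, green, red; 400x640 float32, m along the optical axis (not along the pixel's ray), 0 where there is no reading.
- get_calibration(name): a dict with "fx", "fy", "cx", "cy" (pixels), "dist_coeffs" ([k1, k2, p1, p2, k3] as OpenCV has them; the pictures are not rectified), "camera_from_world" (4x4, takes a point from world to camera coordinates). Camera axes: x right, y down, z forward; pixel columns grow to the right and rows downward; lengths in m; the calibration is good to about 2 mm. A picture is of the moment at which its call begins: read the wrist's pose just before it. get_calibration takes no time and is no camera call; for the wrist camera it gives the pose at the moment of the call.
- job_done(): hands the job in, once; it reports no verdict.
The state is a dict: "t": time; "joints": joint angles; "qvel": joint speeds; "joint_efforts": joint torques, N m; "ee_pos": TCP position; "ee_rot": TCP orientation; "force": force on the tool from outside, world axes, zero at the start; "ft_torque": the same for the moment, N m; "opening": opening from 0.0 (shut) to 1.0 (fully open).
Only numpy, scipy, OpenCV 4.12 (cv2) and the standard library are available. Lean on these libraries where they do the work, as an engineer would, in place of code of your own. Each camera call takes 0.05 s, during which the arm holds its last target.

## Working session

There is one attempt and no reset: what is moved stays moved. The work goes in short steps, Python scripts to look and compute and a tool call to move; the robot and the scene stay as the last step left them, time stands still between calls to the robot, and variables do not carry over. Pictures are saved under pics/ and viewed, and the job is handed in when it is done.

Besides the shell and the picture viewer there is one more tool, called after "Emit:" in YAML: its name, and indented under it one key for each argument. servo_tool: Moves the arm, as the interface text tells. Its arguments: {"type":"object","properties":{"series":{"type":"array"}},"required":["series"]}

```bash
mkdir -p pics; python3 - <<'E'
from cell import *
import cv2,numpy as np
o=get_obs();print({k:np.round(v,4).tolist() for k,v in o.items()})
for n in("top","side"):
    im,d=get_image(n);cv2.imwrite(f"pics/{n}0.png",im);np.save(f"{n}0.npy",d)
    c=get_calibration(n);print(n,c)
E
```

```text
{'t': 0.0, 'joints': [-1.3543, 0.1815, 1.608, 0.0, 1.3538, -0.2063], 'qvel': [-0.0004, -0.0002, 0.0023, -0.001, 0.0008, 0.0011], 'joint_efforts': [-0.0015, -43.3863, -34.1852, 0.0701, 0.0385, -0.0001], 'ee_pos': [0.2359, -0.5239, 0.2569], 'ee_rot': [0.8397, -0.543, -0.0006, -0.0006], 'force': [0.22, -0.0151, -0.5409], 'ft_torque': [-0.0364, 0.0072, 0.0108], 'opening': 0.999}
top {'fx': 431.32699109740133, 'fy': 431.32699109740133, 'cx': 318.68951533295376, 'cy': 200.44417172844854, 'dist_coeffs': array([-0.04024868,  0.        ,  0.        ,  0.        ,  0.        ]), 'camera_from_world': array([[-0.01539011, -0.99983852, -0.00927753,  0.03090755],
       [-0.98568203,  0.01672907, -0.16778284,  0.52725015],
       [ 0.16791095,  0.0065625 , -0.98578032,  1.26983856],
       [ 0.        ,  0.        ,  0.        ,  1.        ]])}
side {'fx': 442.0588007676126, 'fy': 442.0588007676126, 'cx': 317.03017122256097, 'cy': 199.0546661057611, 'dist_coeffs': array([-0.12171529,  0.        ,  0.        ,  0.        ,  0.        ]), 'camera_from_world': array([[-0.83396795, -0.5514894 , -0.01889179,  0.41984419],
       [-0.32011372,  0.51139823, -0.79749549,  0.21948561],
       [ 0.44947154, -0.65903815, -0.60302906,  1.15431335],
       [ 0.        ,  0.        ,  0.        ,  1.        ]])}
```

View pics/top0.png

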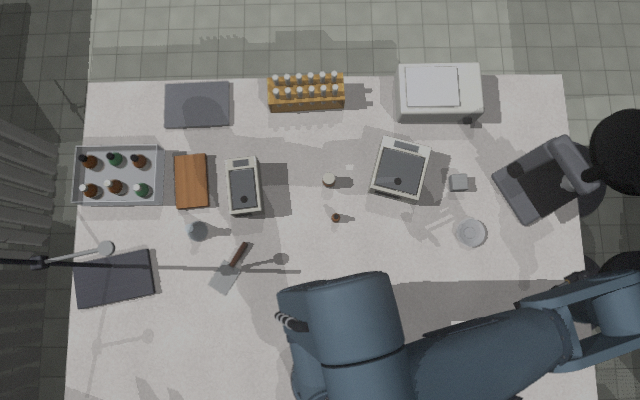

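View pics/side0.png

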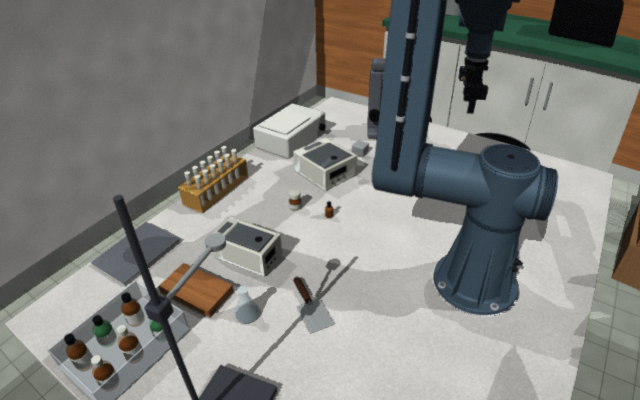

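The wide reader is the right one in the top view, near (401,168), with its pad at about (397,181). The narrow one is at (243,186). Next I'll zoom in and measure.

```bash
cat > h.py <<'E'
from cell import *
import cv2,numpy as np
def unproj(c,uv,d=None,z=None):
    K=np.array([[c['fx'],0,c['cx']],[0,c['fy'],c['cy']],[0,0,1]])
    n=cv2.undistortPoints(np.array(uv,float).reshape(-1,1,2),K,np.array(c['dist_coeffs'])).reshape(-1,2)
    r=np.c_[n,np.ones(len(n))];T=np.linalg.inv(c['camera_from_world'])
    R,t=T[:3,:3],T[:3,3];w=r@R.T
    s=(z-t[2])/w[:,2] if z is not None else np.asarray(d)
    return t+w*np.reshape(s,(-1,1))
E
python3 - <<'E'
from h import *
im=cv2.imread("pics/top0.png");d=np.load("top0.npy");c=get_calibration("top")
cv2.imwrite("pics/zoom0.png",cv2.resize(im[125:215,345:465],None,fx=6,fy=6,interpolation=cv2.INTER_CUBIC))
v,u=np.mgrid[125:215,345:465]
P=unproj(c,np.c_[u.ravel(),v.ravel()],d=d[125:215,345:465].ravel())
m=(P[:,2]>.075)&(P[:,2]<.1)
Q=P[m];Q=Q[(np.abs(Q[:,:2]-np.median(Q[:,:2],0))<.14).all(1)]
print(len(Q),Q.min(0),Q.max(0),np.median(Q[:,2]))
r=cv2.minAreaRect((Q[:,:2]*1000).astype(np.float32));print(r)
g=im[125:215,345:465].max(2)
mm=((g<60)).astype(np.uint8)
n,l,s,ce=cv2.connectedComponentsWithStats(mm)
for i in range(1,n):
    if s[i,4]>8: 
        p=ce[i]+[345,125];print(s[i],p,unproj(c,[p],z=.087))
E
```

```text
2709 [ 0.51653972 -0.31946719  0.07518002] [ 0.71902292 -0.13043763  0.09495036] 0.08587663458169859
((617.7991943359375, -224.61544799804688), (150.984619140625, 172.55348205566406), 74.10450744628906)
[50 53  6  7 33] [397.57575758 181.06060606] [[ 0.57488897 -0.21307382  0.087     ]]
[30 66 25  8 53] [386.75471698 194.26415094] [[ 0.53557853 -0.17923247  0.087     ]]
```

View pics/zoom0.png

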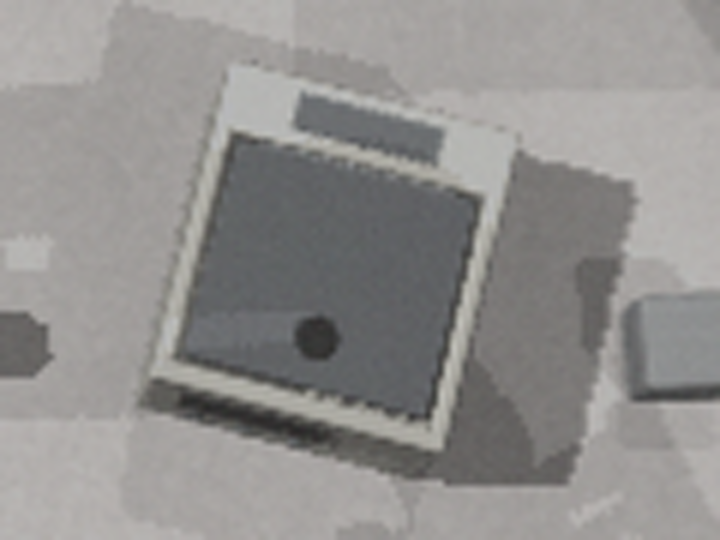

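```bash
cat >> h.py <<'E'
from scipy.spatial.transform import Rotation as Rn
def delta(p):
    o=get_obs();return Rn.from_quat(o['ee_rot']).inv().apply(np.array(p)-o['ee_pos'])*1000
E
python3 - <<'E'
import cell;print([n for n in dir(cell) if n[0]!='_'],getattr(cell,'finger_overhang',None))
from h import *
print(delta([.5745,-.2127,.2]), delta([.5745,-.2127,.15]))
E
```

```text
['Unreachable', 'finger_overhang', 'get_calibration', 'get_image', 'get_obs', 'job_done'] 0.019
[-144.79857746 -436.4946915    57.29320238] [-144.72428297 -436.47876167  107.29314465]
```

Emit:
servo_tool:
  series:
    - {"angular":[0,0,10],"xyz":[-18,-55,5],"grip":-1}
    - {"angular":[0,0,20],"xyz":[-36,-109,10],"grip":-1}
    - {"angular":[0,0,30],"xyz":[-54,-164,15],"grip":-1}
    - {"angular":[0,0,40],"xyz":[-73,-218,20],"grip":-1}
    - {"angular":[0,0,40],"xyz":[-91,-273,30],"grip":-1}
    - {"angular":[0,0,40],"xyz":[-109,-328,40],"grip":-1}
    - {"angular":[0,0,40],"xyz":[-127,-382,50],"grip":-1}
    - {"angular":[0,0,40],"xyz":[-145,-436,57],"grip":-1}

```text
t: 1.1
ee_pos: [0.5749, -0.2115, 0.1998]
ee_rot: [-0.603, 0.797, 0.001, -0.0]
force: [0.6, 0.5, 0.1]
opening: 0.116
```

```bash
python3 - <<'E'
from h import *
for n in("wrist","side"):
    im,d=get_image(n);cv2.imwrite(f"pics/{n}1.png",im);np.save(f"{n}1.npy",d)
c=get_calibration("wrist");o=get_obs();print(o['ee_pos'],o['force'],o['opening'])
T=np.array(c['camera_from_world']);print(np.linalg.inv(T)[:3,3])
im=cv2.imread("pics/wrist1.png")
def pr(p):
    q=T@np.r_[p,1]
    K=np.array([[c['fx'],0,c['cx']],[0,c['fy'],c['cy']],[0,0,1]])
    return cv2.projectPoints(q[:3].reshape(1,3),np.zeros(3),np.zeros(3),K,np.array(c['dist_coeffs']))[0].ravel()
print(pr([.5745,-.2127,.087]))
print(delta([.5745,-.2127,.115]),Rn.from_quat(o['ee_rot']).as_matrix())
E
```

```text
[ 0.57639006 -0.20856667  0.1991282 ] [-0.59329492 -0.26618556 -0.65119474] 0.02297701957185696
[ 0.64647826 -0.22807743  0.32622564]
[323.73248796 200.72396978]
[ 4.66638798  0.59764212 84.11942589] [[-2.66733929e-01 -9.63769854e-01 -8.24908212e-04]
 [-9.63767867e-01  2.66731297e-01  2.43193906e-03]
 [-2.12380071e-03  1.44370069e-03 -9.99996703e-01]]
```

View pics/wrist1.png

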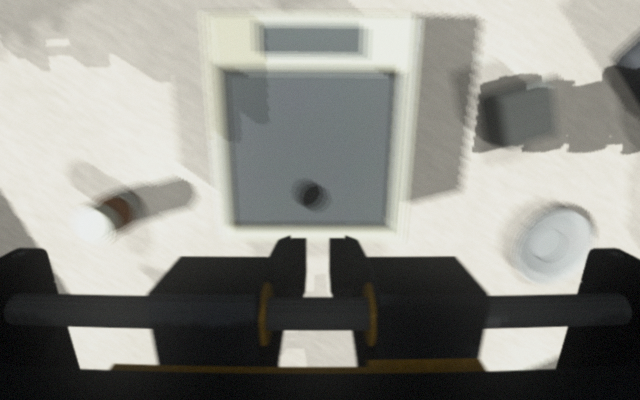

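View pics/side1.png

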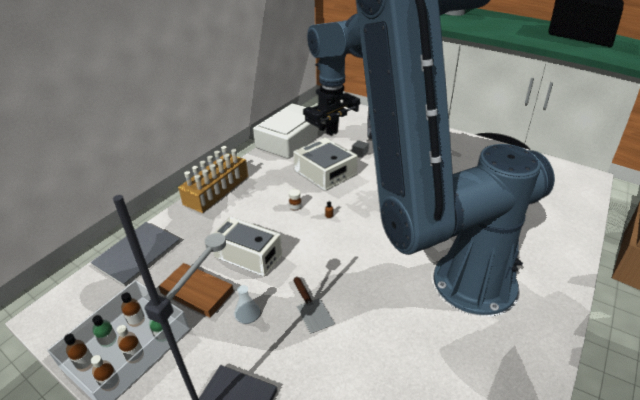

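The wrist picture is blurred because the arm was still settling. I'll hold briefly and look again.

Emit:
servo_tool:
  series:
    - {"angular":[0,0,0],"xyz":[0,0,30],"grip":-1}
    - {"angular":[0,0,0],"xyz":[0,0,50],"grip":-1}
    - {"angular":[0,0,0],"xyz":[0,0,50],"grip":-1}
    - {"angular":[0,0,0],"xyz":[0,0,50],"grip":-1}
    - {"angular":[0,0,0],"xyz":[0,0,50],"grip":-1}

```text
t: 1.82
ee_pos: [0.5746, -0.214, 0.152]
ee_rot: [-0.603, 0.798, -0.001, 0.0]
force: [0.5, 0.9, 0.2]
opening: 0.01
```

```bash
python3 - <<'E'
from h import *
o=get_obs();c=get_calibration("wrist")
im,d=get_image("wrist");cv2.imwrite("pics/wrist2.png",im)
print(o['ee_pos'],o['force'],o['opening'],np.abs(o['qvel']).max())
g=im[:230,220:400].max(2);n,l,s,ce=cv2.connectedComponentsWithStats((g<60).astype(np.uint8))
for i in range(1,n):
    if s[i,4]>40:
        p=ce[i]+[220,0];q=np.round(p).astype(int);print(s[i],p,unproj(c,[p],z=.087),unproj(c,[p],d=[d[q[1],q[0]]]))
print(delta([.5745,-.2127,.115]))
E
```

```text
[ 0.57458804 -0.21395475  0.15200932] [0.50154147 0.92322468 0.1848397 ] 0.009530377062280963 0.0028711768372016036
[ 77 206  34  24 654] [313.12844037 218.91437309] [[ 0.57722103 -0.21170508  0.087     ]] [[ 0.57761032 -0.21183111  0.08811725]]
[-1.09519633  0.40044647 36.87324183]
```

View pics/wrist2.png

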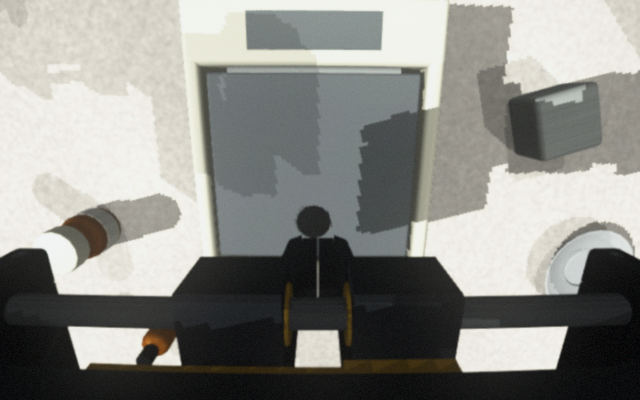

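The pad is at about (313,221) in the wrist view, just ahead of the shut fingertips and within 2 mm of the top-view estimate. Now I'll descend to just above it.

Emit:
servo_tool:
  series:
    - {"angular":[0,0,0],"xyz":[-1.5,0,25],"grip":-1}
    - {"angular":[0,0,0],"xyz":[-1.5,0,38],"grip":-1}
    - {"angular":[0,0,0],"xyz":[-1.5,0,42],"grip":-1}
    - {"angular":[0,0,0],"xyz":[-1.5,0,42],"grip":-1}
    - {"angular":[0,0,0],"xyz":[-1.5,0,42],"grip":-1}

```text
t: 2.5
ee_pos: [0.5749, -0.2121, 0.1095]
ee_rot: [-0.603, 0.797, -0.001, 0.0]
force: [0.2, 0.4, 0.5]
opening: 0.006
```

Emit:
servo_tool:
  series:
    - {"angular":[0,0,0],"xyz":[0,0,2],"grip":-1}
    - {"angular":[0,0,0],"xyz":[0,0,4],"grip":-1}
    - {"angular":[0,0,0],"xyz":[0,0,6],"grip":-1}
    - {"angular":[0,0,0],"xyz":[0,0,7],"grip":-1}
    - {"angular":[0,0,0],"xyz":[0,0,7],"grip":-1}
    - {"angular":[0,0,0],"xyz":[0,0,7],"grip":-1}

```text
t: 3.25
ee_pos: [0.5747, -0.212, 0.1018]
ee_rot: [-0.603, 0.797, -0.0, 0.0]
force: [0.7, -1.5, 2.5]
opening: 0.003
```

Emit:
servo_tool:
  series:
    - {"angular":[0,0,0],"xyz":[0,0,1],"grip":-1}
    - {"angular":[0,0,0],"xyz":[0,0,2],"grip":-1}
    - {"angular":[0,0,0],"xyz":[0,0,3],"grip":-1}
    - {"angular":[0,0,0],"xyz":[0,0,3],"grip":-1}

```text
t: 3.75
ee_pos: [0.5747, -0.212, 0.0993]
ee_rot: [-0.603, 0.797, -0.0, 0.0]
force: [-0.4, -0.8, 5.9]
opening: 0.005
```

Emit:
servo_tool:
  series:
    - {"angular":[0,0,0],"xyz":[0,0,1],"grip":-1}
    - {"angular":[0,0,0],"xyz":[0,0,1.5],"grip":-1}
    - {"angular":[0,0,0],"xyz":[0,0,1.5],"grip":-1}

```text
t: 4.12
ee_pos: [0.5748, -0.2121, 0.099]
ee_rot: [-0.603, 0.797, -0.0, 0.0]
force: [-3.6, 0.3, 15.3]
opening: 0.006
```

That's the hard stop: the force rose to 15 N with no further travel. Now I'll back straight off, well clear of the 175 mm the hatch edge reaches.

Emit:
servo_tool:
  series:
    - {"angular":[0,0,0],"xyz":[0,0,-50],"grip":-1}
    - {"angular":[0,0,0],"xyz":[0,0,-110],"grip":-1}
    - {"angular":[0,0,0],"xyz":[0,0,-170],"grip":-1}
    - {"angular":[0,0,0],"xyz":[0,0,-210],"grip":-1}
    - {"angular":[0,0,0],"xyz":[0,0,-210],"grip":-1}
    - {"angular":[0,0,0],"xyz":[0,0,-210],"grip":-1}
    - {"angular":[0,0,0],"xyz":[0,0,-210],"grip":-1}
    - {"angular":[0,0,0],"xyz":[0,0,-210],"grip":-1}

```text
t: 5.12
ee_pos: [0.574, -0.2115, 0.3055]
ee_rot: [-0.603, 0.797, 0.001, -0.001]
force: [-0.6, 0.4, -1.3]
opening: 0.006
```

```bash
python3 - <<'E'
from h import *
for n in("side","wrist"):
    im,d=get_image(n);cv2.imwrite(f"pics/{n}3.png",im);np.save(n+"3.npy",d)
o=get_obs();print(o['t'],o['ee_pos'],o['force'])
E
```

```text
5.225 [ 0.57422522 -0.21168009  0.30621301] [-0.04656243 -0.53407613  0.65249596]
```

View pics/side3.png

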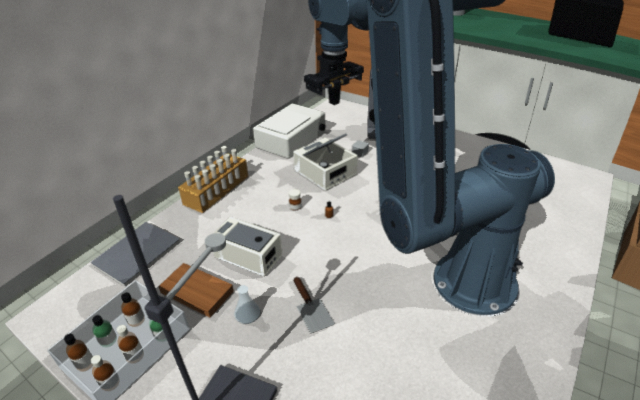

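View pics/wrist3.png

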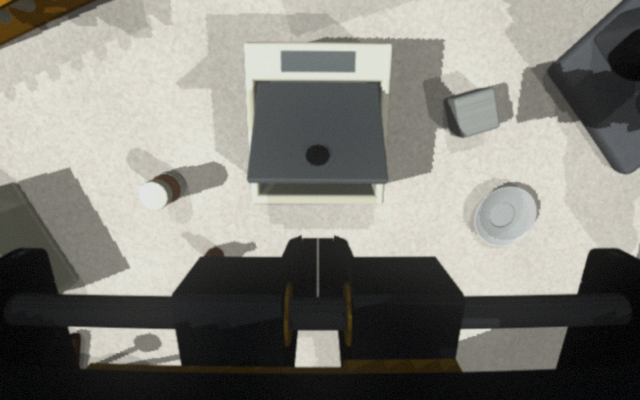

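The hatch is rising by itself: in the wrist view its edge is at row 180 and the well is visible. I'll wait 2 s without touching it, then measure the angle.

Emit:
servo_tool:
  series:
    - {"angular":[0,0,0],"xyz":[0,0,0],"grip":-1}
    - {"angular":[0,0,0],"xyz":[0,0,0],"grip":-1}
    - {"angular":[0,0,0],"xyz":[0,0,0],"grip":-1}
    - {"angular":[0,0,0],"xyz":[0,0,0],"grip":-1}
    - {"angular":[0,0,0],"xyz":[0,0,0],"grip":-1}
    - {"angular":[0,0,0],"xyz":[0,0,0],"grip":-1}
    - {"angular":[0,0,0],"xyz":[0,0,0],"grip":-1}
    - {"angular":[0,0,0],"xyz":[0,0,0],"grip":-1}

```text
t: 6.22
ee_pos: [0.5745, -0.2118, 0.3072]
ee_rot: [-0.603, 0.797, -0.0, -0.0]
force: [-0.9, -0.1, -0.3]
opening: 0.005
```

```bash
cat > m.py <<'E'
from h import *
import sys
k=sys.argv[1]
c=get_calibration("wrist");im,d=get_image("wrist");cv2.imwrite(f"pics/wrist{k}.png",im)
v,u=np.mgrid[0:235,220:420]
P=unproj(c,np.c_[u.ravel(),v.ravel()],d=d[:235,220:420].ravel())
a=-.277;f=np.array([-np.cos(a),-np.sin(a)]);h=np.array([.618,-.2246])-.045*f
s=(P[:,:2]-h)@f;l=(P[:,:2]-h)@np.array([-f[1],f[0]])
for lo in np.arange(0,.14,.01):
    q=(s>=lo)&(s<lo+.01)&(abs(l)<.05)&(P[:,2]<.25)
    if q.any(): print(round(lo+.005,3),np.round(np.percentile(P[q,2],[5,50,95]),3))
for n in("top","side"):
    i,_=get_image(n);cv2.imwrite(f"pics/{n}{k}.png",i)
o=get_obs();print(o['t'],o['ee_pos'],o['force'])
E
python3 m.py 4
```

```text
0.005 [0.089 0.096 0.102]
0.015 [0.103 0.11  0.116]
0.025 [0.118 0.124 0.13 ]
0.035 [0.131 0.138 0.144]
0.045 [0.145 0.152 0.159]
0.055 [0.16  0.166 0.172]
0.065 [0.173 0.175 0.177]
0.075 [0.132 0.132 0.132]
0.095 [0.049 0.06  0.064]
0.105 [0.015 0.016 0.018]
0.115 [0.016 0.046 0.084]
0.125 [0.084 0.085 0.086]
6.375 [ 0.5744805  -0.21179987  0.30720158] [-0.48235425  0.26446286  0.33282463]
```

Emit:
servo_tool:
  series:
    - {"angular":[0,0,0],"xyz":[0,0,0],"grip":-1}
    - {"angular":[0,0,0],"xyz":[0,0,0],"grip":-1}
    - {"angular":[0,0,0],"xyz":[0,0,0],"grip":-1}
    - {"angular":[0,0,0],"xyz":[0,0,0],"grip":-1}
    - {"angular":[0,0,0],"xyz":[0,0,0],"grip":-1}
    - {"angular":[0,0,0],"xyz":[0,0,0],"grip":-1}
    - {"angular":[0,0,0],"xyz":[0,0,0],"grip":-1}
    - {"angular":[0,0,0],"xyz":[0,0,0],"grip":-1}

```text
t: 7.38
ee_pos: [0.5745, -0.2118, 0.3072]
ee_rot: [-0.603, 0.797, -0.0, 0.0]
force: [0.2, 0.4, -0.0]
opening: 0.003
```

```bash
python3 m.py 5
```

```text
0.005 [0.089 0.096 0.102]
0.015 [0.103 0.11  0.117]
0.025 [0.118 0.124 0.13 ]
0.035 [0.131 0.137 0.144]
0.045 [0.145 0.152 0.159]
0.055 [0.16  0.166 0.172]
0.065 [0.173 0.175 0.177]
0.075 [0.131 0.131 0.131]
0.095 [0.052 0.06  0.064]
0.105 [0.015 0.016 0.018]
0.115 [0.016 0.047 0.084]
0.125 [0.084 0.085 0.086]
7.525 [ 0.57444904 -0.21181844  0.30720596] [ 0.50263332 -0.37168618 -0.31424315]
```

View pics/wrist5.png

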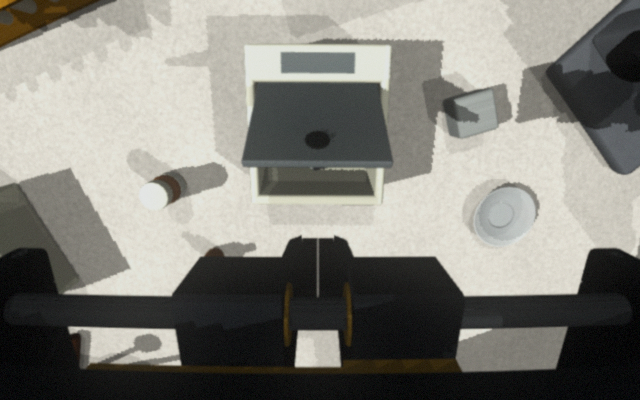

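View pics/side5.png

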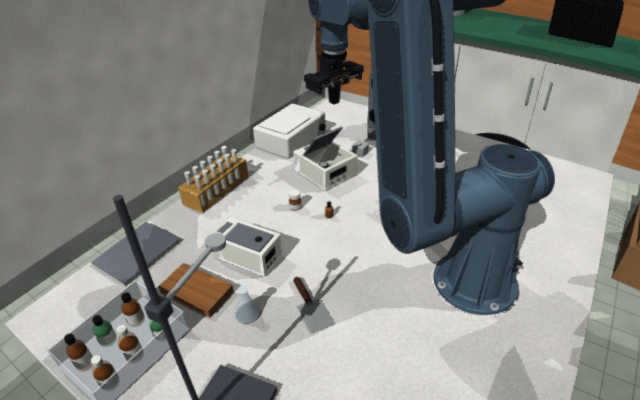

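The hatch is fully open: the slope gives 0.95 rad and the edge is at about 0.176 m, unchanged between t=6.3 and t=7.5. In the side view the narrow hatch is shut and the glassware hasn't moved.

```bash
python3 -c "
from cell import *
print(job_done())"
```

```text
the job is handed in; nothing more can be done
None
```

The wide reader's hatch is open and I handed the job in at about 7.5 s, well inside the 35 s limit. I pressed its pad once with the shut fingertips, down to the hard stop. The force reached about 15 N there, after roughly 7 mm of travel. Then I backed straight up to a TCP height of 0.307 m and the hatch rose by itself.

**Hatch stays open:** two depth measurements 1.15 s apart, with nothing touching the hatch, both gave about 0.95 rad (its stop). Both put the front edge at about 0.175 m.

**Everything else:** in the last side view the narrow hatch is still shut and the objects visible there are where they were. I checked that only by eye, not by measurement.

**Disagreement:** the top and wrist cameras placed the pad about 2–3 mm apart. I aimed between the two, and the press worked. No check failed.

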